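# Stack the perm-rod trays on the wigmaker's bench without nesting them

## Robot

A 7-joint arm with a two-finger parallel gripper is mounted at the origin on the work surface. World frame = base frame: x ahead of the robot, y to its left, z up, the work surface at z = 0. Lengths are in m, angles in rad, forces in N, time in s.
With the tool pointing down it reaches from about 0.4 to 0.85 m from the base axis. Payload 4.5 kg.
Tool frame: the origin (TCP) lies on the centre line of the jaws, within the pads' length; the fingertips stand 14 mm ahead of it and the grasp point (between the pads) lies 5 mm behind it (nose_length is the distance from the TCP to the fingertips, in m); x points along the fingers, y is the direction in which the jaws open and shut, and the axes are right-handed (so a half turn about x gives the same grasp; the last joint's range is limited). The gripper opens to 88 mm and grips with 3 to 60 N. Pads are 18 mm wide; open, the fingers measure 123 mm over their backs; the gripper's body (75 mm by 187 mm) begins 45 mm behind the grasp point.
Start: joints at [1.135, 0.689, -0.195, 1.565, 0.157, 0.902, -0.215], TCP at [0.283, -0.557, 0.253] pointing down, gripper open.
Joint ranges: [-3.01, 3.01], [-0.46, 2.08], [-1.47, 1.51], [0.13, 2.56], [-1, 4.14], [0.04, 2.09], [-2.66, 2.66]. Speed limits (rad/s): [2.57, 2.57, 3.14, 3.14, 3.14, 3.14, 3.14].

## Interface

Orientations are given as a unit quaternion [x, y, z, w].
In Python, from plant import get_state, snapshot, camera_params, finish_job, boxes_of, silhouettes, spot_point, nose_length gives the robot as it stands.
- The arm moves only by the tool apply_moves, never from a script. Its arguments are lists of equal length, an entry for each row: "delta_pos": the shift along the tool's x, y, z in cm, a list of three; "yaw": the turn about the tool's x in rad; "gripper": the opening in per cent of the stroke, from 0 (shut) to 100 (fully open). A call has 1 to 10 rows; each row is the pose to reach, as a shift and turn from the pose measured when the call began, along the tool's axes at that moment; what a row does not reach only later rows make up. A row lasts 1/12 s, in which the tool goes at most 41.7 mm and 7.16 degrees, less where a joint would pass 70% of its speed; a pose out of reach is approached as far as the arm can. A call with a gripper value outside its range is refused whole. The fingers move at their own pace and stop on an object; "force" is the grip in N (left out, the last holds). Time passes only in rows, so rows that repeat a pose let the fingers close. It gives the time, the measured TCP pose, the force and the opening at its end, in the units of the state.
- get_state(): the state, without advancing time (a new reading comes with each control period).
- snapshot(name): name is "scene" or "top" or "wrist"; returns the picture (420x560x3 uint8, red, green, blue); there is no depth.
- camera_params(name): a dict with "fovy" (degrees; the focal length in pixels is half the picture's height over the tangent of half this angle, whatever the lens; pixels are square), "cx", "cy" (the principal point, pixels), "dist" ([k1, k2, p1, p2, k3] as OpenCV has them; the pictures are not rectified), "position" and "orientation" of the camera in the world. Camera axes: x right, y down, z forward; pixel columns grow to the right and rows downward; lengths in m; the calibration is good to about 2 mm. A picture is of the moment at which its call begins: read the wrist's pose just before it. camera_params takes no time and is no camera call; for the wrist camera it gives the pose at the moment of the call.
- finish_job(): hands the job in, once; it reports no verdict.
Trained networks look in the newest picture that a camera, given by its name, has taken for a name from the list of things; names that differ only in an ending like _2 or _b are one class to them, and where a whole thing is asked for, a point or a joint stands for the part that bears it (a point fixed in the world has none). Each returns a list of dicts, best first, with "score" (0 to 1); they miss things now and then, are a little off and sometimes report something else, mostly with a low value. They report only what shows in the picture. A call takes as long as a camera call.
- boxes_of(thing, camera): "bbox" ([left, top, width, height] in pixels, round what is visible of it).
- silhouettes(thing, camera): "mask" (420x560 bool, what is visible of it) and "bbox" ([left, top, width, height] in pixels, round what is visible of it).
- spot_point(thing, camera): "pixel" ([column, row] in pixels: a listed point, or the origin of a listed thing).
The state is a dict: "clock": time; "q": joint angles; "qd": joint speeds; "joint_torque": joint torques, N m; "tool_pos": TCP position; "eef_rot": TCP orientation; "contact_force": force on the tool from outside, world axes, zero at the start; "moment": the same for the moment, N m; "opening": opening from 0.0 (shut) to 1.0 (fully open).
Only numpy, scipy, OpenCV 4.12 (cv2) and the standard library are available. Lean on these libraries where they do the work, as an engineer would, in place of code of your own. Each camera call takes 0.05 s, during which the arm holds its last target.

## Task

Put the tray of red perm rods on top of the tray of blue ones so that the two stack rather than nest: square on each other, black ends at opposite ends, the red tray sitting level with its lugs on the blue tray's rim. Set it down without banging it, keep the blue tray about where it is, and leave the tray of yellow rods alone.

Things in the scene. Friction and masses are not known exactly. Their poses are not given: they have to be found in the camera images.
- red_tray_center (a point): Tray to move: cream plastic, 154 long (x), 64 wide (y), 50 mm high, 0.2 kg; 9 red rods fixed to its floor, 13 mm high; +x end black, -x end cream. Point: its centre, 25 mm above its underside; z up. Grip across the middle from above: rim band upright, 14 mm tall, 64 mm over the outside, unbroken x -18 to +40; below it walls taper to a 124 x 32 base. All three trays have this shape
- blue_tray_center (a point): Tray to stack on, loose, 0.45 kg: like the red one but blue rods; point and axes alike. Black ends the same way: an upper tray nests, 17 mm above the lower. Black ends opposed: its lugs sit on the rim, 34 mm above the lower. The upper base enters the 141 x 49 mm mouth with 8 mm to spare each way, 5 when seated
- yellow_tray_center (a point): Look-alike tray to leave alone, 0.25 kg, with yellow rods; shape, point and axes as the red tray's. On each tray, each long side has two lugs outside (12 mm long, 10 high, undersides 16 mm above the tray's underside, at x +50 and -28 mm) and two 20 mm wide rim notches at the same x, down to 28 mm above the underside
- red_tray_dark_end (a point): Top of the rim in the middle of the red tray's black end: 73 mm along the tray's x from its centre and 25 mm above it; same axes as the tray

How it is judged:
By the outcome, as a careful person would: the job done as asked, in the order asked, and still so for the second after the job is handed in, with the robot touching nothing.
It also fails if it takes over 42 s, if anything falls off the work surface, if the arm or the gripper's body presses on something with over 40 N, if the wrist force passes 120 N, or if a joint passes its speed limit or range.

## Working session

There is one attempt and no reset: what is moved stays moved. The work goes in short steps, Python scripts to look and compute and a tool call to move; the robot and the scene stay as the last step left them, time stands still between calls to the robot, and variables do not carry over. Pictures are saved under pics/ and viewed, and the job is handed in when it is done.

Besides the shell and the picture viewer there is one more tool, called after "Emit:" in YAML: its name, and indented under it one key for each argument. apply_moves: Moves the arm, as the interface text tells. Its arguments: {"type":"object","properties":{"delta_pos":{"type":"array"},"yaw":{"type":"array"},"gripper":{"type":"array"},"force":{"type":"number"}},"required":["delta_pos","yaw","gripper"]}

```bash
mkdir -p pics; ls; cat > h.py <<'E'
import numpy as np, cv2
from scipy.spatial.transform import Rotation as R
from plant import *
def K(cp,h=420):
    f=h/2/np.tan(np.radians(cp['fovy'])/2)
    return np.array([[f,0,cp['cx']],[0,f,cp['cy']],[0,0,1.]]),np.array(cp['dist'],float)
def ray(cp,px):
    k,d=K(cp)
    u=cv2.undistortPointsIter(np.array([[px]],float),k,d,None,None,(3,100,1e-9))[0,0]
    return np.array(cp['position']),R.from_quat(cp['orientation']).apply([u[0],u[1],1.])
def onz(cp,px,z):
    o,v=ray(cp,px); return o+v*(z-o[2])/v[2]
def proj(cp,P):
    k,d=K(cp); r=R.from_quat(cp['orientation']).inv()
    pc=r.apply(np.atleast_2d(P)-np.array(cp['position']))
    return cv2.projectPoints(pc,np.zeros(3),np.zeros(3),k,d)[0][:,0]
def save(im,n): cv2.imwrite('pics/'+n+'.png',im[:,:,::-1])
E
python3 - <<'E'
from h import *
s=get_state(); print(s)
print('nose',nose_length)
for c in ['scene','top']:
    im=snapshot(c); save(im,c+'0'); cp=camera_params(c); print(c,cp)
    for t in ['red_tray_center','blue_tray_center','yellow_tray_center','red_tray_dark_end']:
        print(t,[(np.round(r['pixel'],1),round(r['score'],2)) for r in spot_point(t,c)])
E
```

```text
pics
{'clock': 0.0, 'q': array([ 1.13479572,  0.68997825, -0.19449374,  1.56632404,  0.15732964,
        0.90248647, -0.21509053]), 'qd': array([ 0.00130104,  0.00099205, -0.0001669 , -0.00072908,  0.00060871,
        0.00038789,  0.0003722 ]), 'joint_torque': array([-2.16239964e-04, -5.27556252e+01, -1.26681324e+00, -1.53423607e+01,
       -5.25814877e-02,  6.61088954e-03,  1.21004982e-04]), 'tool_pos': array([ 0.28261684, -0.55678779,  0.2519184 ]), 'eef_rot': array([-0.68747546, -0.16521243,  0.68788428, -0.16400479]), 'contact_force': array([ 0.00514325, -0.13517223, -0.03246633]), 'moment': array([-0.02175677, -0.00092906,  0.00574654]), 'opening': 1.0005815309904866}
nose 0.014
scene {'fovy': 56.103680450053076, 'cx': 283.9516970204013, 'cy': 206.10337757442016, 'dist': array([-0.06285704,  0.        ,  0.        ,  0.        ,  0.        ]), 'position': array([ 1.11768695, -0.0053582 ,  0.70973411]), 'orientation': array([ 0.67106934,  0.64044755, -0.26245069, -0.26573014])}
red_tray_center [(array([404.9, 225.1]), 0.77)]
blue_tray_center [(array([285.6, 246.6]), 0.73)]
yellow_tray_center [(array([159.4, 214.8]), 0.9), (array([407.9, 200.7]), 0.67)]
red_tray_dark_end [(array([406.9, 201.8]), 0.81)]
top {'fovy': 49.71978880905651, 'cx': 271.0487727997173, 'cy': 213.83098313266106, 'dist': array([-0.10082517,  0.        ,  0.        ,  0.        ,  0.        ]), 'position': array([0.43688   , 0.00473519, 1.03866731]), 'orientation': array([-0.70402371,  0.70879018, -0.03726434,  0.02405129])}
red_tray_center [(array([137.6, 207.3]), 0.87)]
blue_tray_center [(array([259.1, 187.2]), 0.72)]
yellow_tray_center [(array([391.6, 232.1]), 0.56)]
red_tray_dark_end [(array([125.8, 239.8]), 0.66)]
```

View pics/scene0.png

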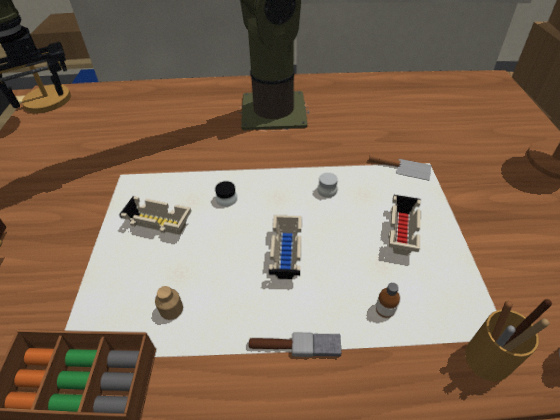

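View pics/top0.png

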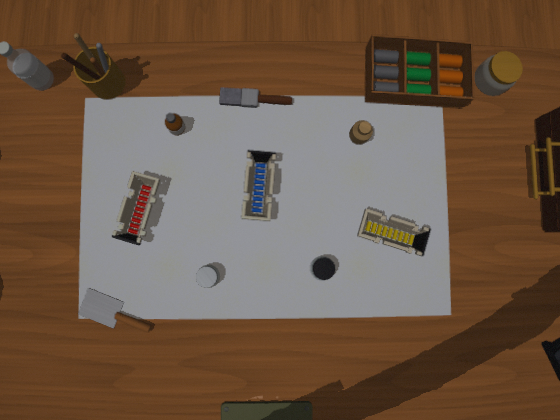

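Top view: red tray near (138,207) with its black end towards the robot; blue near (259,187) with its black end away from it, so they are already opposed. Yellow is at (392,232). Next I'll fit the poses.

```bash
cat >> h.py <<'E'
from scipy.optimize import minimize
def model():
    P=[]
    for sx in(-1,1):
        for sy in(-1,1):
            P+=[[sx*.077,sy*.032,.05],[sx*.077,sy*.032,.036],[sx*.062,sy*.016,0]]
    return np.array(P)
def world(p,M,z0=0):
    c,s=np.cos(p[2]),np.sin(p[2])
    return np.c_[p[0]+c*M[:,0]-s*M[:,1],p[1]+s*M[:,0]+c*M[:,1],M[:,2]+z0]
SC=4
def hullmask(px,off,shape):
    h=cv2.convexHull(((px-off)*SC).astype(np.float32)).astype(np.int32)
    m=np.zeros(shape,np.uint8); cv2.fillConvexPoly(m,h,1); return m
def fit(views,p0,z0=0):
    # views: list of (cp,mask)
    D=[]
    for cp,m in views:
        ys,xs=np.nonzero(m); off=np.array([xs.min()-15,ys.min()-15.])
        w=(int(xs.max()-xs.min()+30)*SC,int(ys.max()-ys.min()+30)*SC)
        n,l,st,_=cv2.connectedComponentsWithStats(m.astype(np.uint8)); k=1+np.argmax(st[1:,4])
        cs=cv2.findContours((l==k).astype(np.uint8),cv2.RETR_EXTERNAL,cv2.CHAIN_APPROX_NONE)[0]
        ys,xs=np.nonzero(l==k); c=np.concatenate([np.c_[xs+a,ys+b] for a in(-.5,.5) for b in(-.5,.5)])
        D.append((cp,off,hullmask(c,off,w[::-1])))
    M=model()
    def cost(p):
        e=0
        for cp,off,t in D:
            g=hullmask(proj(cp,world(p,M,z0)),off,t.shape); e+=1-(g&t).sum()/(g|t).sum()
        return e
    s=np.array([[0,0,0],[.01,0,0],[0,.01,0],[0,0,.15]])
    b=None
    for _ in range(3):
        r=minimize(cost,p0 if b is None else b.x,method='Nelder-Mead',options=dict(initial_simplex=(p0 if b is None else b.x)+s,xatol=1e-5,fatol=1e-5)); b=r
    return b.x,b.fun
E
python3 - <<'E'
from h import *
V={}
cps={c:camera_params(c) for c in('top','scene')}
for t in('red','blue','yellow'):
    vs=[]
    for c in('top','scene'):
        r=silhouettes(t+'_tray_center',c)
        print(t,c,[(x['bbox'],round(x['score'],2),x['mask'].sum()) for x in r][:2])
        vs.append((cps[c],r[0]['mask']))
    V[t]=vs
sp=dict(red=(137.6,207.3),blue=(259,187),yellow=(391.6,232))
dk=dict(red=(125,239),blue=(263,155),yellow=(422,241))
ims={c:cv2.imread(f'pics/{c}0.png') for c in cps}
for t in V:
    a=onz(cps['top'],sp[t],.025); b=onz(cps['top'],dk[t],.05)
    p0=np.array([a[0],a[1],np.arctan2(b[1]-a[1],b[0]-a[0])])
    print(t,p0.round(4))
    for n,v in(('both',V[t]),('top',V[t][:1]),('scene',V[t][1:])):
        x,f=fit(v,p0); print(n,x.round(4),round(f,3))
        if n=='both':
            for c in cps:
                for m in [[0,1,4,3],[1,4,10,7]]:
                    pass
                q=world(x,model())
                for idx in((0,3,9,6),(2,5,11,8)):
                    cv2.polylines(ims[c],[np.round(proj(cps[c],q[list(idx)])*16).astype(np.int32)],True,(0,255,0),1,cv2.LINE_AA,4)
a=cv2.resize(ims['top'][130:270,90:450],None,fx=2.2,fy=2.2,interpolation=cv2.INTER_CUBIC)
cv2.imwrite('pics/fit0.png',a)
b=cv2.resize(ims['scene'][180:290,110:440],None,fx=2.4,fy=2.4,interpolation=cv2.INTER_CUBIC);cv2.imwrite('pics/fit1.png',b)
E
```

```text
red top [([112.8, 172.3, 50.3, 72.2], 0.82, np.int64(2047))]
red scene [([389.5, 191.5, 31.5, 61.1], 0.9, np.int64(1541))]
blue top [([242.5, 148.4, 36.5, 74.2], 0.86, np.int64(1899))]
blue scene [([269.7, 218.8, 33.4, 60.2], 0.95, np.int64(1731))]
yellow top [([357.8, 209.0, 71.0, 44.9], 0.58, np.int64(1930))]
yellow scene [([122.2, 192.4, 71.1, 41.4], 0.55, np.int64(1550))]
red [0.5416 0.2864 2.8731]
both [0.5384 0.2844 2.8659] 0.136
top [0.5394 0.2855 2.8758] 0.094
scene [0.5392 0.2845 2.8632] 0.037
blue [ 0.5859  0.0122 -0.1373]
both [ 0.5886  0.0121 -0.0838] 0.081
top [ 0.5887  0.0121 -0.0782] 0.032
scene [ 0.5871  0.0116 -0.0902] 0.046
yellow [ 0.482  -0.2874 -1.9121]
both [ 0.4819 -0.2875 -1.888 ] 0.107
top [ 0.4807 -0.2864 -1.8889] 0.053
scene [ 0.4828 -0.2878 -1.8981] 0.039
```

View pics/fit0.png

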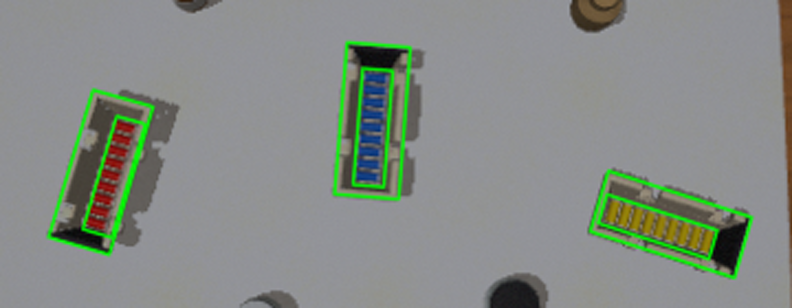

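View pics/fit1.png

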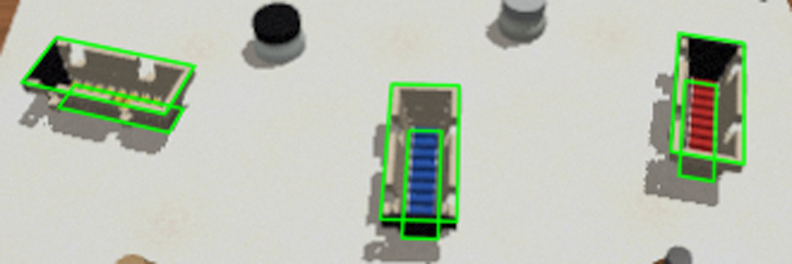

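```bash
python3 - <<'E'
from h import *
s=get_state(); r=R.from_quat(s['eef_rot']); print(s['clock'],r.as_matrix().round(3)); print(camera_params('wrist'))
E
```

```text
0.8 [[ 0.     0.453 -0.892]
 [-0.    -0.892 -0.453]
 [-1.     0.     0.   ]]
{'fovy': 70.19583477259893, 'cx': 277.2891251297135, 'cy': 210.9023421411082, 'dist': array([-0.05660624,  0.        ,  0.        ,  0.        ,  0.        ]), 'position': array([ 0.35686536, -0.51918388,  0.38573433]), 'orientation': array([ 0.84171429, -0.51546361, -0.08371458,  0.13713567])}
```

The fits line up well with both pictures. Now the move helper, then travel to above the red tray.

```bash
cat >> h.py <<'E'
def rel(pos,phi):
    s=get_state(); r=R.from_quat(s['eef_rot']); m=r.as_matrix()
    d=r.inv().apply(np.array(pos)-s['tool_pos'])*100
    ph=np.arctan2(m[1,1],m[0,1]); y=-(phi-ph); y=(y+np.pi)%(2*np.pi)-np.pi
    print('t',round(s['clock'],2),'tcp',s['tool_pos'].round(4),'phi',round(ph,4),'open',round(s['opening'],3),'tilt',m[:,0].round(4),'F',s['contact_force'].round(1))
    print('  delta cm',d.round(2),'yaw',round(y,4),'q7',s['q'][6].round(2)); return d,y
E
python3 -c "
from h import *
rel([.535,.286,.17],2.868-np.pi*1.5)"
```

```text
t 0.8 tcp [ 0.283  -0.5573  0.2528] phi -1.101 open 0.999 tilt [ 0.e+00 -1.e-04 -1.e+00] F [-0.3 -0.3 -0.5]
  delta cm [  8.27 -63.79 -60.65] yaw 0.7434 q7 -0.22
```

Emit:
apply_moves:
  delta_pos:
    - [0, -10, -9.5]
    - [0, -20, -19]
    - [0, -30, -28.5]
    - [0, -40, -38]
    - [0, -50, -47.5]
    - [0, -63.8, -60.6]
    - [0, -63.8, -60.6]
    - [0, -63.8, -60.6]
    - [0, -63.8, -60.6]
    - [0, -63.8, -60.6]
  yaw: [0.1, 0.2, 0.3, 0.4, 0.5, 0.6, 0.74, 0.74, 0.74, 0.74]
  gripper: [100, 100, 100, 100, 100, 100, 100, 100, 100, 100]

```text
clock: 1.63
tool_pos: [0.4025, -0.1561, 0.253]
eef_rot: [0.701, -0.095, -0.7, -0.095]
contact_force: [1.3, 0.1, 0.6]
opening: 1.001
```

```bash
python3 -c "
from h import *
rel([.535,.286,.17],2.868-np.pi*1.5)"
```

```text
t 1.63 tcp [ 0.4025 -0.1561  0.253 ] phi -1.8412 open 1.001 tilt [ 9.e-04 -3.e-04 -1.e+00] F [1.3 0.1 0.6]
  delta cm [  8.3  -46.14  -0.95] yaw 0.0032 q7 -1.52
```

Emit:
apply_moves:
  delta_pos:
    - [0, -46, -1]
    - [0, -46, -1]
    - [0, -46, -1]
    - [0, -46, -1]
    - [0, -46, -1]
    - [0, -46, -1]
    - [0, -46, -1]
    - [0, -46, -1]
    - [0, -46, -1]
    - [0, -46, -1]
  yaw: [0, 0, 0, 0, 0, 0, 0, 0, 0, 0]
  gripper: [100, 100, 100, 100, 100, 100, 100, 100, 100, 100]

```text
clock: 2.47
tool_pos: [0.5221, 0.2434, 0.2532]
eef_rot: [0.701, -0.095, -0.7, -0.095]
contact_force: [0.7, -0.4, -0.0]
opening: 0.999
```

```bash
python3 -c "
from h import *
rel([.535,.286,.17],2.868-np.pi*1.5)
cp=camera_params('wrist'); im=snapshot('wrist'); save(im,'w1'); print(cp)
print([(r['pixel'],r['score']) for r in spot_point('red_tray_center','wrist')])
"
```

```text
t 2.47 tcp [0.5221 0.2434 0.2532] phi -1.8405 open 0.999 tilt [ 1.2e-03 -1.0e-04 -1.0e+00] F [ 0.7 -0.4 -0. ]
  delta cm [ 8.32 -4.45 -0.1 ] yaw 0.0039 q7 -2.25
{'fovy': 70.19583477259893, 'cx': 277.2891251297135, 'cy': 210.9023421411082, 'dist': array([-0.05660624,  0.        ,  0.        ,  0.        ,  0.        ]), 'position': array([0.60178651, 0.22225314, 0.38624136]), 'orientation': array([-0.59862359,  0.78491985,  0.12689539, -0.09720179])}
[([242.5, 177.8], 0.7), ([459.3, 76.3], 0.58)]
```

View pics/w1.png

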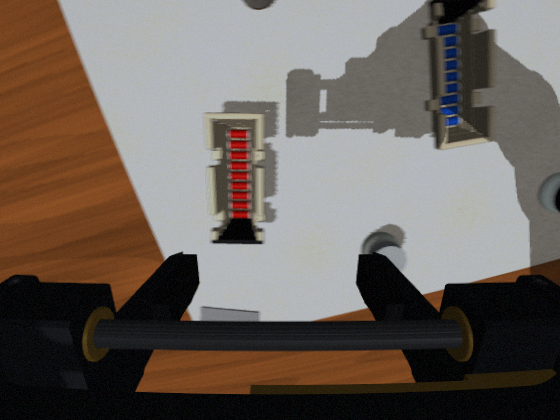

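The wrist view shows the red tray around (238,178) with its black end at (238,230), and blue partly in view at upper right. I'll fit in this view too.

```bash
python3 - <<'E'
from h import *
cp=camera_params('wrist')
r=silhouettes('red_tray_center','wrist'); print([(x['bbox'],x['score']) for x in r])
x,f=fit([(cp,r[0]['mask'])],np.array([.539,.285,2.868])); print(x.round(4),f)
im=cv2.imread('pics/w1.png')
for pp,c in((x,(0,255,0)),([.5388,.285,2.866],(255,0,255))):
    q=world(pp,model())
    for idx in((0,3,9,6),(2,5,11,8)): cv2.polylines(im,[np.round(proj(cp,q[list(idx)])*16).astype(np.int32)],True,c,1,cv2.LINE_AA,4)
cv2.imwrite('pics/w1f.png',cv2.resize(im[90:260,170:300],None,fx=3.4,fy=3.4,interpolation=cv2.INTER_CUBIC))
E
```

```text
[([205.4, 112.7, 61.5, 134.1], 0.8)]
[0.5403 0.2958 2.8716] 0.02038072793055945
```

View pics/w1f.png

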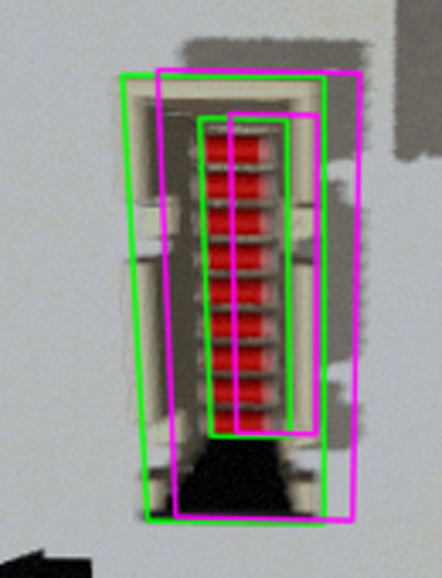

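The 11 mm offset probably comes from reading the wrist pose after the picture while the arm was still settling. I'll retake it.

```bash
cat >> h.py <<'E'
def look(thing,n,p0s,z0=0,cam='wrist'):
    cp=camera_params(cam); im=snapshot(cam); save(im,n)
    im=im[:,:,::-1].copy(); out={}
    for t,p0 in p0s.items():
        r=silhouettes(t,cam)
        if not r: print(t,'none'); continue
        x,f=fit([(cp,r[0]['mask'])],np.array(p0),z0); print(t,r[0]['bbox'],round(r[0]['score'],2),x.round(4),round(f,3)); out[t]=x
        for pp,c in((x,(0,255,0)),(p0,(255,0,255))):
            q=world(pp,model(),z0)
            for idx in((0,3,9,6),(2,5,11,8)): cv2.polylines(im,[np.round(proj(cp,q[list(idx)])*16).astype(np.int32)],True,c,1,cv2.LINE_AA,4)
    cv2.imwrite('pics/'+n+'f.png',im); return out
E
python3 - <<'E'
from h import *
look(0,'w2',{'red_tray_center':[.5388,.285,2.866]})
rel([.535,.286,.12],2.868-np.pi*1.5)
E
```

```text
red_tray_center [208.7, 109.7, 63.8, 135.5] 0.64 [0.5399 0.2862 2.8608] 0.029
t 2.72 tcp [0.5217 0.2403 0.2527] phi -1.8412 open 1.003 tilt [ 3.0e-04 -1.6e-03 -1.0e+00] F [-0.2 -0.9 -0.1]
  delta cm [13.26 -4.78 -0.06] yaw 0.0032 q7 -2.25
```

View pics/w2f.png

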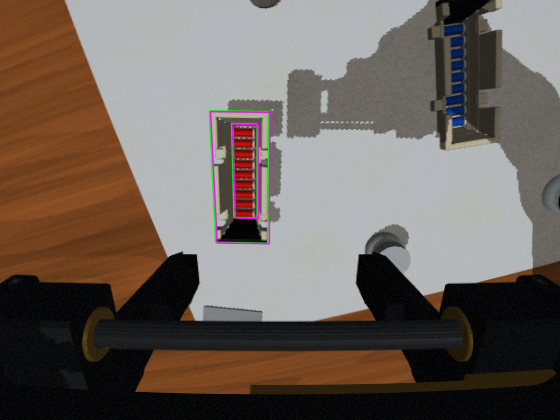

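Emit:
apply_moves:
  delta_pos:
    - [4, -3, -0.1]
    - [8, -4.85, -0.1]
    - [12, -4.85, -0.1]
    - [15.3, -4.85, -0.1]
    - [15.3, -4.85, -0.1]
    - [15.3, -4.85, -0.1]
    - [15.3, -4.85, -0.1]
  yaw: [0.006, 0.006, 0.006, 0.006, 0.006, 0.006, 0.006]
  gripper: [100, 100, 100, 100, 100, 100, 100]

```text
clock: 3.3
tool_pos: [0.5372, 0.2853, 0.102]
eef_rot: [0.701, -0.098, -0.699, -0.098]
contact_force: [0.9, 0.3, 0.1]
opening: 1.0
```

```bash
python3 - <<'E'
from h import *
look(0,'w3',{'red_tray_center':[.5393,.2857,2.865]})
rel([.5355,.2868,.039],2.865-np.pi*1.5)
E
```

```text
red_tray_center [221.2, 120.8, 109.7, 203.0] 0.96 [0.5398 0.287  2.8605] 0.054
t 3.4 tcp [0.5378 0.2864 0.1031] phi -1.8487 open 1.001 tilt [ 5.5e-03  8.0e-04 -1.0e+00] F [ 0.7 -0.5  0.1]
  delta cm [6.41 0.04 0.27] yaw -0.0013 q7 -2.28
```

View pics/w3f.png

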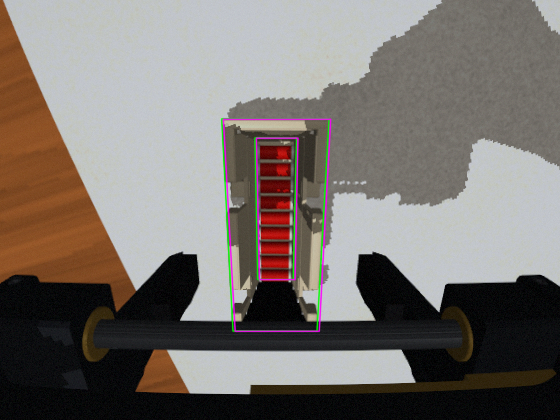

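Emit:
apply_moves:
  delta_pos:
    - [2, 0, 0.2]
    - [4, 0, 0.2]
    - [5.5, 0, 0.2]
    - [6.3, 0, 0.2]
    - [6.3, 0, 0.2]
    - [6.3, 0, 0.2]
    - [6.3, 0, 0.2]
  yaw: [0, 0, 0, 0, 0, 0, 0]
  gripper: [100, 100, 100, 100, 100, 100, 100]
  force: 25

```text
clock: 3.98
tool_pos: [0.5374, 0.2874, 0.0418]
eef_rot: [0.703, -0.097, -0.698, -0.099]
contact_force: [0.7, 0.0, 1.4]
opening: 1.001
```

```bash
python3 - <<'E'
from h import *
rel([.536,.2873,.039],2.863-np.pi*1.5)
E
```

```text
t 3.98 tcp [0.5374 0.2874 0.0418] phi -1.849 open 1.001 tilt [ 0.008   0.0021 -1.    ] F [0.7 0.  1.4]
  delta cm [0.28 0.05 0.13] yaw 0.0004 q7 -2.27
```

```bash
python3 - <<'E'
from h import *
print(get_state()['q'].round(3), get_state()['qd'].round(3))
E
```

```text
[-0.612  0.968  0.079  1.755 -0.155  0.417 -2.275] [-0.     0.003 -0.003  0.    -0.001 -0.003  0.001]
```

Emit:
apply_moves:
  delta_pos:
    - [0.2, 0, 0.1]
    - [0.2, 0, 0.1]
    - [0.2, 0, 0.1]
    - [0.2, 0, 0.1]
    - [0.2, 0, 0.1]
    - [0.2, 0, 0.1]
    - [0.2, 0, 0.1]
    - [0.2, 0, 0.1]
    - [0.2, 0, 0.1]
    - [0.2, 0, 0.1]
  yaw: [0, 0, 0, 0, 0, 0, 0, 0, 0, 0]
  gripper: [100, 90, 85, 80, 75, 72, 70, 65, 60, 60]
  force: 25

```text
clock: 4.82
tool_pos: [0.5364, 0.2876, 0.0399]
eef_rot: [0.703, -0.097, -0.698, -0.099]
contact_force: [0.2, -0.3, 2.3]
opening: 0.724
```

```bash
python3 - <<'E'
from h import *
rel([.536,.2873,.039],2.863-np.pi*1.5)
print(get_state()['q'].round(3))
im=snapshot('wrist');save(im,'w4')
E
```

```text
t 4.82 tcp [0.5364 0.2876 0.0399] phi -1.8491 open 0.724 tilt [ 0.008   0.0021 -1.    ] F [ 0.2 -0.3  2.3]
  delta cm [0.09 0.04 0.03] yaw 0.0003 q7 -2.28
[-0.613  0.971  0.078  1.757 -0.156  0.412 -2.275]
```

View pics/w4.png

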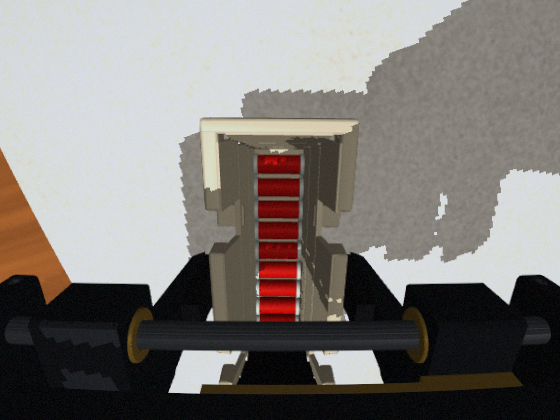

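Opening 0.724 is about 64 mm, so the rim is gripped. Lifting.

Emit:
apply_moves:
  delta_pos:
    - [0, 0, 0]
    - [-1, 0, 0]
    - [-2, 0, 0]
    - [-4, 0, 0]
    - [-6, 0, 0]
    - [-8, 0, 0]
    - [-10, 0, 0]
    - [-10, 0, 0]
    - [-10, 0, 0]
    - [-10, 0, 0]
  yaw: [0, 0, 0, 0, 0, 0, 0, 0, 0, 0]
  gripper: [50, 50, 50, 50, 50, 50, 50, 50, 50, 50]
  force: 30

```text
clock: 5.7
tool_pos: [0.535, 0.2873, 0.1394]
eef_rot: [0.703, -0.097, -0.698, -0.099]
contact_force: [-0.1, 0.3, -2.7]
opening: 0.72
```

```bash
python3 - <<'E'
from h import *
# red pose in tool: center offset
b=np.array([.588,.0120]); yb=-.082
yr=yb+np.pi; off=.0036
t=b+off*np.array([np.cos(yr),np.sin(yr)])
rel([t[0],t[1],.14],yr-np.pi*1.5)
im=snapshot('wrist');save(im,'w5'); im=snapshot('scene');save(im[100:320,200:500].repeat(2,0).repeat(2,1),'s5')
E
```

```text
t 5.7 tcp [0.535  0.2873 0.1394] phi -1.8488 open 0.72 tilt [ 0.007   0.0017 -1.    ] F [-0.1  0.3 -2.7]
  delta cm [ -0.07  25.09 -12.3 ] yaw -0.196 q7 -2.29
```

View pics/w5.png

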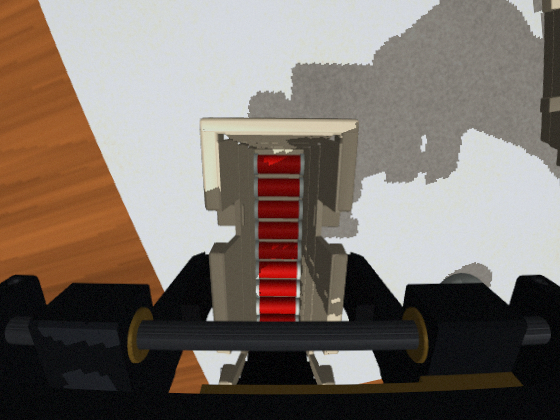

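View pics/s5.png

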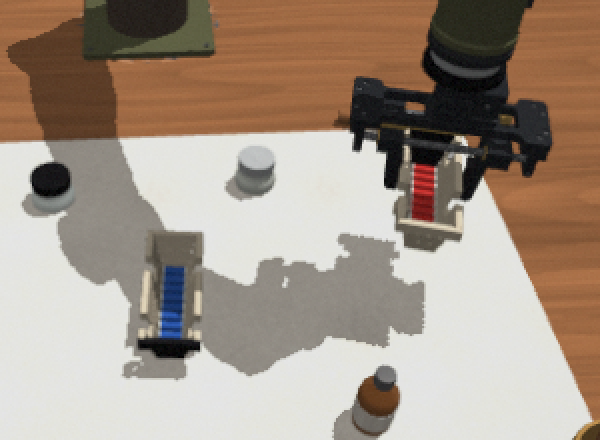

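The tray is held without slip: the wrist image matches the one before the lift. I'll move part-way and measure blue with the wrist camera.

Emit:
apply_moves:
  delta_pos:
    - [0, 2.5, -1.2]
    - [0, 5, -2.4]
    - [0, 7, -4]
    - [0, 10, -6]
    - [0, 12, -7]
    - [0, 14, -7]
    - [0, 14, -7]
    - [0, 14, -7]
    - [0, 14, -7]
  yaw: [-0.05, -0.1, -0.15, -0.19, -0.19, -0.19, -0.19, -0.19, -0.19]
  gripper: [50, 50, 50, 50, 50, 50, 50, 50, 50]

```text
clock: 6.55
tool_pos: [0.5632, 0.1344, 0.138]
eef_rot: [0.708, -0.03, -0.705, -0.032]
contact_force: [0.3, 0.6, -2.9]
opening: 0.721
```

```bash
python3 - <<'E'
from h import *
look(0,'w6',{'blue_tray_center':[.588,.012,-.082]})
b=np.array([.588,.0120]); yb=-.082
yr=yb+np.pi; off=.0036
t=b+off*np.array([np.cos(yr),np.sin(yr)])
rel([t[0],t[1],.14],yr-np.pi*1.5)
E
```

```text
blue_tray_center [375.7, 69.8, 115.0, 199.1] 0.91 [ 0.5887  0.014  -0.0863] 0.081
t 6.65 tcp [0.5634 0.1352 0.1383] phi -1.6564 open 0.718 tilt [ 0.0053  0.0021 -1.    ] F [-0.5 -0.1 -2.5]
  delta cm [-0.18 12.06 -3.15] yaw -0.0036 q7 -1.95
```

View pics/w6f.png

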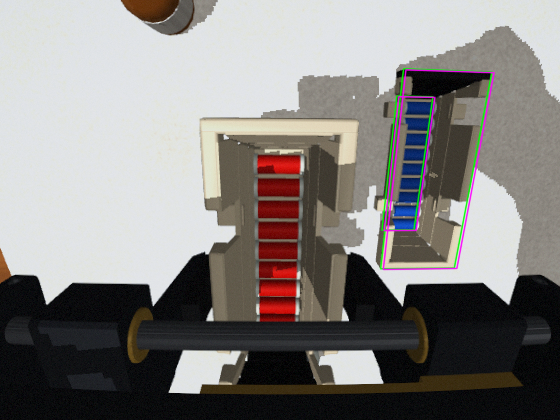

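```bash
python3 - <<'E'
import cv2
im=cv2.imread('pics/w6f.png');cv2.imwrite('pics/w6z.png',cv2.resize(im[60:280,365:505],None,fx=3.6,fy=2.7,interpolation=cv2.INTER_CUBIC))
E
```

```text
(no output)
```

View pics/w6z.png

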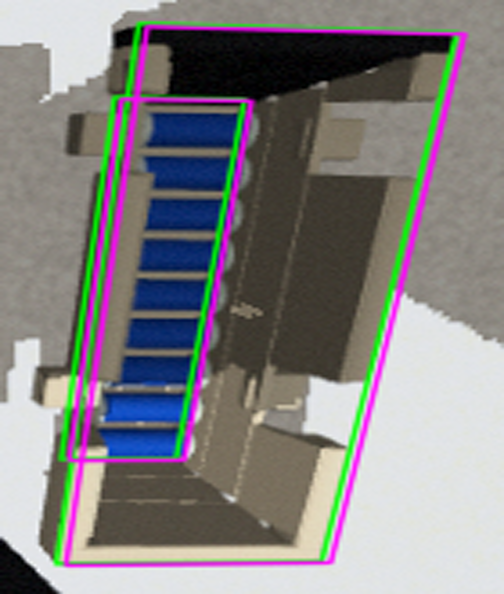

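The wrist view agrees with the jaw centring at the red grasp, and the fixed cameras read about 2 mm low in y. So I'll use the wrist value for blue, about (0.5887, 0.0137, -0.084).

```bash
python3 - <<'E'
from h import *
rel([.5852,.0140,.115],-1.655)
E
```

```text
t 6.65 tcp [0.5634 0.1352 0.1383] phi -1.6564 open 0.718 tilt [ 0.0053  0.0021 -1.    ] F [-0.5 -0.1 -2.5]
  delta cm [ 2.32 11.89 -3.2 ] yaw -0.0014 q7 -1.95
```

Emit:
apply_moves:
  delta_pos:
    - [0, 2.5, -1]
    - [0, 5, -2]
    - [0, 7.5, -3]
    - [0, 10, -3.2]
    - [0, 11.9, -3.2]
    - [0, 11.9, -3.2]
    - [1, 11.9, -3.2]
    - [2.3, 11.9, -3.2]
    - [2.3, 11.9, -3.2]
    - [2.3, 11.9, -3.2]
  yaw: [0, 0, 0, 0, 0, 0, 0, 0, 0, 0]
  gripper: [50, 50, 50, 50, 50, 50, 50, 50, 50, 50]

```text
clock: 7.48
tool_pos: [0.5845, 0.0163, 0.1141]
eef_rot: [0.708, -0.028, -0.705, -0.03]
contact_force: [0.3, -0.2, -1.7]
opening: 0.717
```

```bash
python3 - <<'E'
from h import *
d=rel([.5852,.0140,.074],-1.655)
for c,(a,b,e,f) in dict(wrist=(0,420,0,560),scene=(170,310,200,380),top=(110,250,180,360)).items():
    im=snapshot(c); im=im[a:b,e:f]
    if c!='wrist': im=cv2.resize(im,None,fx=4,fy=4,interpolation=cv2.INTER_CUBIC)
    save(im,c+'7')
E
```

```text
t 7.48 tcp [0.5845 0.0163 0.1141] phi -1.6533 open 0.717 tilt [ 0.0033  0.0033 -1.    ] F [ 0.3 -0.2 -1.7]
  delta cm [ 4.01  0.24 -0.07] yaw 0.0017 q7 -1.78
```

View pics/wrist7.png

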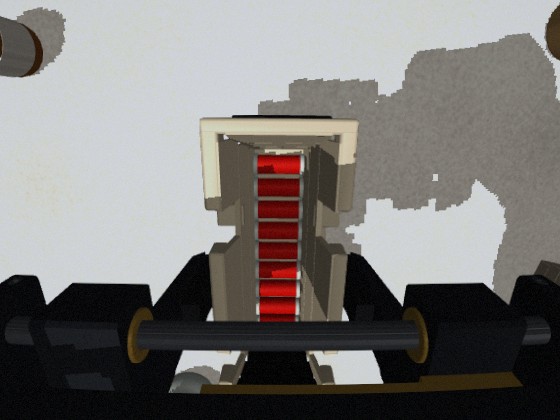

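View pics/scene7.png

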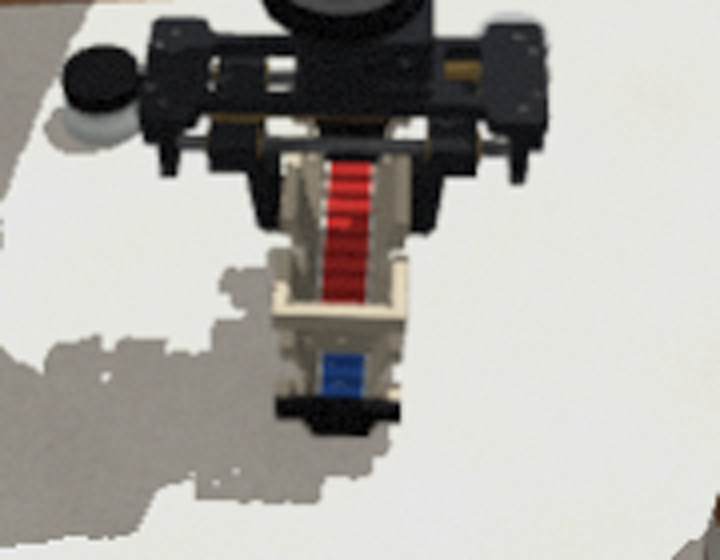

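View pics/top7.png

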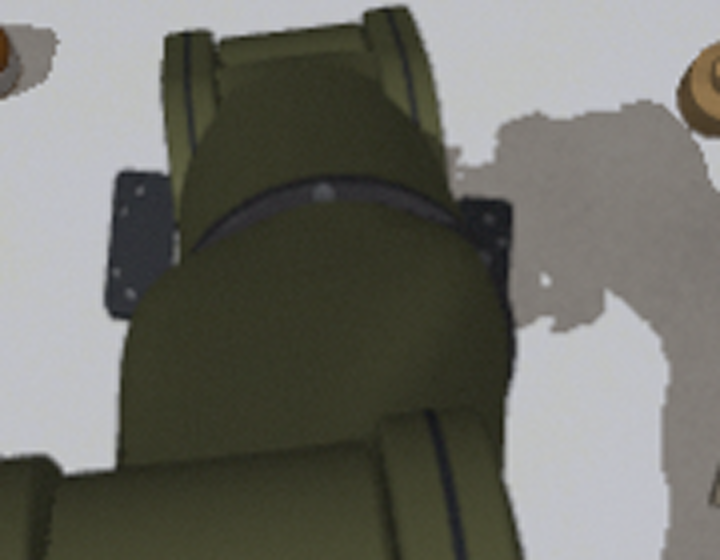

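Both end rims show in the wrist and scene views. I'll compare them with the projected model.

```bash
python3 - <<'E'
from h import *
s=get_state(); m=R.from_quat(s['eef_rot']).as_matrix(); ph=np.arctan2(m[1,1],m[0,1]); yr=ph+1.5*np.pi
print(s['tool_pos'],s['clock'])
c=s['tool_pos'][:2]-.0035*np.array([np.cos(yr),np.sin(yr)])
print('red',c.round(4),yr-np.pi)
zr=s['tool_pos'][2]-.040
red=world([c[0],c[1],yr],np.array([[-.077,.032,.05],[-.077,-.032,.05],[-.062,-.016,0],[-.062,.016,0]]),zr)
for cam,o,k in(('scene',(200,170),4),('wrist',(0,0),1)):
    cp=camera_params(cam)
    print(cam,'red',((proj(cp,red)-o)*k).round(1).tolist())
    for b in([.5887,.0137,-.084],[.588,.012,-.082]):
        bl=world(b,np.array([[.077,-.032,.05],[.077,.032,.05],[.062,-.016,0],[.062,.016,0]]))
        print(cam,'blue',((proj(cp,bl)-o)*k).round(1).tolist())
# fresh pics
im=snapshot('wrist'); save(cv2.resize(im[90:140,190:370],None,fx=4,fy=4,interpolation=cv2.INTER_CUBIC),'w8')
im=snapshot('scene'); save(cv2.resize(im[230:290,260:310],None,fx=10,fy=10,interpolation=cv2.INTER_CUBIC),'s8')
E
```

```text
[0.58559436 0.01508225 0.11545246] 7.6333
red [0.5891 0.0148] -0.0840889437958543
scene red [[270.9, 311.8], [408.1, 315.4], [373.9, 352.4], [309.4, 350.6]]
scene blue [[275.1, 403.7], [402.6, 407.3], [310.8, 434.9], [371.0, 436.6]]
scene blue [[272.0, 402.8], [399.4, 406.1], [307.8, 433.9], [368.0, 435.6]]
wrist red [[359.3, 118.1], [198.6, 117.7], [250.6, 143.7], [306.6, 143.8]]
wrist blue [[330.4, 116.8], [230.3, 116.5], [299.5, 135.2], [260.1, 135.1]]
wrist blue [[332.8, 117.6], [232.8, 117.5], [301.5, 135.9], [262.1, 135.8]]
```

View pics/w8.png

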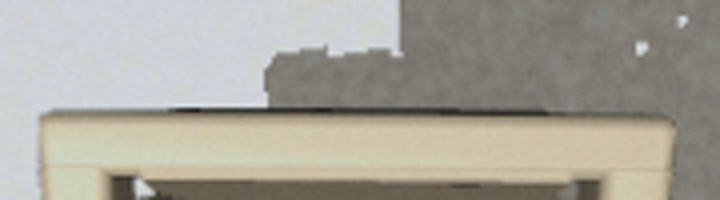

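View pics/s8.png

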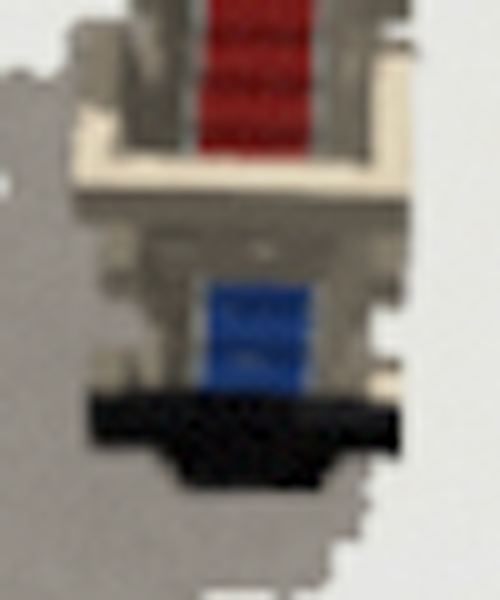

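Both views put red and blue within about 0.5 mm laterally, and the ends match. Lowering to just above contact.

Emit:
apply_moves:
  delta_pos:
    - [0.5, 0.04, 0]
    - [1, 0.04, 0]
    - [1.5, 0.04, 0]
    - [2, 0.04, 0]
    - [2.5, 0.04, 0]
    - [3, 0.04, 0]
    - [3.4, 0.04, 0]
    - [3.6, 0.04, 0]
    - [3.6, 0.04, 0]
    - [3.6, 0.04, 0]
  yaw: [0, 0, 0, 0, 0, 0, 0, 0, 0, 0]
  gripper: [50, 50, 50, 50, 50, 50, 50, 50, 50, 50]

```text
clock: 8.57
tool_pos: [0.5858, 0.0141, 0.0796]
eef_rot: [0.709, -0.029, -0.704, -0.031]
contact_force: [-0.6, -0.5, -2.1]
opening: 0.72
```

```bash
python3 - <<'E'
from h import *
d=rel([.5855,.0143,.074],-1.655)
im=snapshot('scene'); save(cv2.resize(im[190:290,240:330],None,fx=6,fy=6,interpolation=cv2.INTER_CUBIC),'s9')
E
```

```text
t 8.57 tcp [0.5858 0.0141 0.0796] phi -1.6558 open 0.72 tilt [ 0.0063  0.0023 -1.    ] F [-0.6 -0.5 -2.1]
  delta cm [ 0.56 -0.01  0.04] yaw -0.0008 q7 -1.78
```

View pics/s9.png

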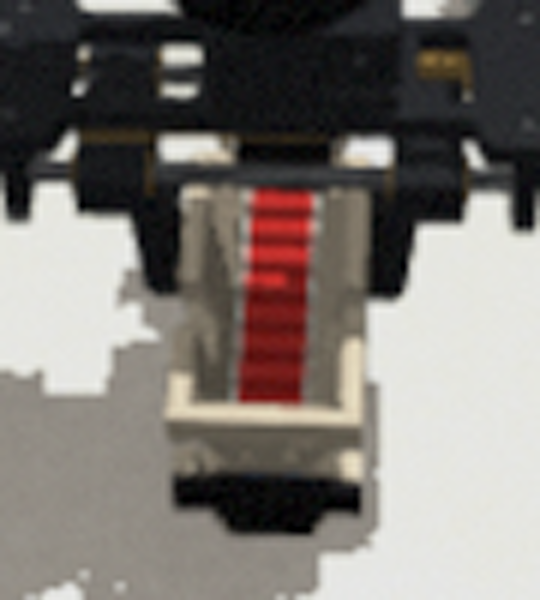

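Base entering the mouth without contact (force still just the tray's weight). Lower slowly until contact.

Emit:
apply_moves:
  delta_pos:
    - [0.1, 0, 0.03]
    - [0.2, 0, 0.03]
    - [0.3, 0, 0.03]
    - [0.4, 0, 0.03]
    - [0.5, 0, 0.03]
    - [0.55, 0, 0.03]
    - [0.6, 0, 0.03]
    - [0.6, 0, 0.03]
  yaw: [0, 0, 0, 0, 0, 0, 0, 0]
  gripper: [50, 50, 50, 50, 50, 50, 50, 50]

```text
clock: 9.28
tool_pos: [0.5856, 0.0142, 0.0739]
eef_rot: [0.709, -0.029, -0.704, -0.031]
contact_force: [-0.7, 0.3, -0.0]
opening: 0.72
```

```bash
python3 - <<'E'
from h import *
d=rel([.5855,.0143,.074],-1.655)
E
```

```text
t 9.28 tcp [0.5856 0.0142 0.0739] phi -1.6557 open 0.72 tilt [ 0.0066  0.0023 -1.    ] F [-0.7  0.3 -0. ]
  delta cm [-0.01 -0.01  0.01] yaw -0.0007 q7 -1.78
```

Emit:
apply_moves:
  delta_pos:
    - [0.05, 0, 0]
    - [0.1, 0, 0]
    - [0.1, 0, 0]
  yaw: [0, 0, 0]
  gripper: [50, 50, 50]

```text
clock: 9.53
tool_pos: [0.5857, 0.0142, 0.0738]
eef_rot: [0.709, -0.029, -0.704, -0.031]
contact_force: [-2.7, 0.4, 7.1]
opening: 0.719
```

```bash
python3 - <<'E'
from h import *
d=rel([.5855,.0143,.074],-1.655); print(get_state()['moment'])
im=snapshot('scene'); save(cv2.resize(im[190:290,240:330],None,fx=6,fy=6,interpolation=cv2.INTER_CUBIC),'s10')
im=snapshot('wrist'); save(im,'w10')
E
```

```text
t 9.53 tcp [0.5857 0.0142 0.0738] phi -1.6558 open 0.719 tilt [ 0.0069  0.0024 -1.    ] F [-2.7  0.4  7.1]
  delta cm [-0.02 -0.01  0.02] yaw -0.0008 q7 -1.78
[0.13276984 0.49396923 0.04779926]
```

View pics/s10.png

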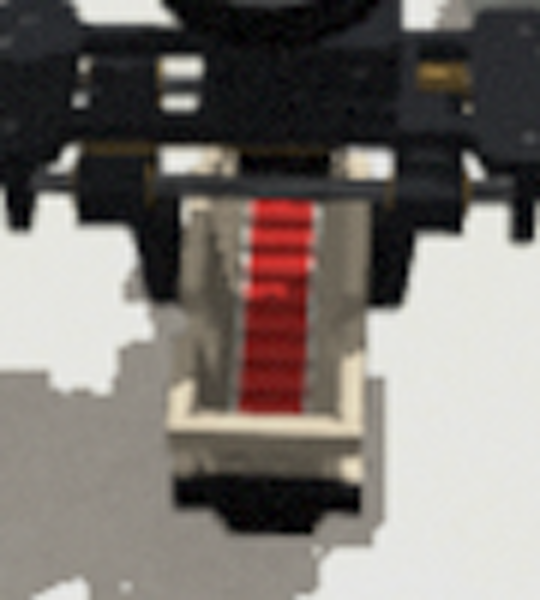

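View pics/w10.png

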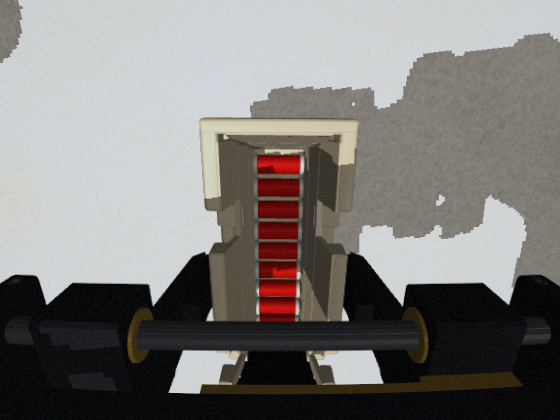

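Contact is firm at the expected 34 mm height. I'll ease off the press and open gently.

Emit:
apply_moves:
  delta_pos:
    - [-0.05, 0, 0]
    - [-0.05, 0, 0]
    - [-0.05, 0, 0]
    - [-0.05, 0, 0]
    - [-0.05, 0, 0]
    - [-0.05, 0, 0]
    - [-0.05, 0, 0]
    - [-0.05, 0, 0]
  yaw: [0, 0, 0, 0, 0, 0, 0, 0]
  gripper: [70, 71, 73, 76, 80, 86, 93, 100]
  force: 8

```text
clock: 10.3
tool_pos: [0.5858, 0.0142, 0.0743]
eef_rot: [0.709, -0.029, -0.704, -0.031]
contact_force: [0.3, 0.6, 0.7]
opening: 0.981
```

Emit:
apply_moves:
  delta_pos:
    - [0, 0, 0]
    - [-0.5, 0, 0]
    - [-1.5, 0, 0]
    - [-3, 0, 0]
    - [-5, 0, 0]
    - [-8, 0, 0]
    - [-11, 0, 0]
    - [-14, 0, 0]
    - [-14, 0, 0]
    - [-14, 0, 0]
  yaw: [0, 0, 0, 0, 0, 0, 0, 0, 0, 0]
  gripper: [100, 100, 100, 100, 100, 100, 100, 100, 100, 100]

```text
clock: 11.13
tool_pos: [0.586, 0.0139, 0.217]
eef_rot: [0.711, -0.029, -0.702, -0.031]
contact_force: [-0.8, -0.3, -0.5]
opening: 1.0
```

```bash
python3 - <<'E'
from h import *
d=rel([.5855,.0143,.074],-1.655)
im=snapshot('scene'); save(cv2.resize(im[170:300,220:350],None,fx=4.5,fy=4.5,interpolation=cv2.INTER_CUBIC),'s11')
print(look(0,'w11',{'red_tray_center':[.5892,.0142,-.084+np.pi]},z0=.034))
E
```

```text
t 11.13 tcp [0.586  0.0139 0.217 ] phi -1.6559 open 1.0 tilt [ 0.0123  0.0027 -0.9999] F [-0.8 -0.3 -0.5]
  delta cm [14.3   0.02  0.22] yaw -0.0009 q7 -1.77
red_tray_center [241.4, 114.7, 76.6, 162.8] 0.56 [0.5893 0.0138 3.0572] 0.029
{'red_tray_center': array([0.5892874 , 0.01378975, 3.05722166])}
```

View pics/s11.png

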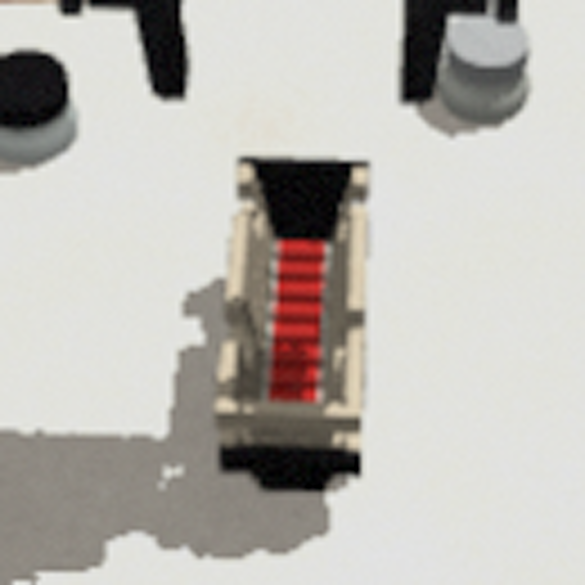

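View pics/w11f.png

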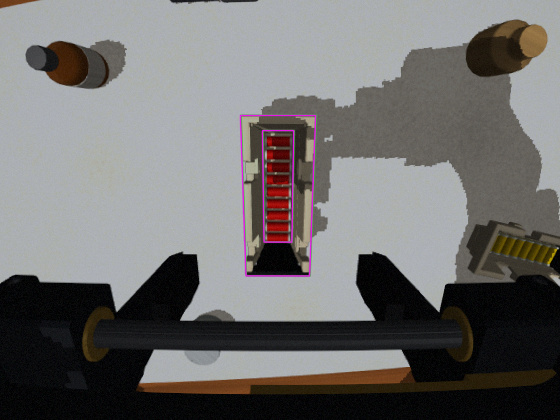

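Stack matches the model (magenta and green coincide in the wrist view). I'll move the arm aside for a final check from all cameras.

Emit:
apply_moves:
  delta_pos:
    - [0, 4, 0]
    - [0, 8, 0]
    - [0, 12, 0]
    - [0, 16, 0]
    - [0, 20, 0]
    - [0, 24, 0]
    - [0, 26, 0]
    - [0, 26, 0]
    - [0, 26, 0]
    - [0, 26, 0]
  yaw: [0, 0, 0, 0, 0, 0, 0, 0, 0, 0]
  gripper: [100, 100, 100, 100, 100, 100, 100, 100, 100, 100]

```text
clock: 12.12
tool_pos: [0.5617, -0.2433, 0.2119]
eef_rot: [0.708, -0.028, -0.705, -0.031]
contact_force: [-0.4, 1.1, 0.1]
opening: 0.999
```

```bash
python3 - <<'E'
from h import *
P=[];cells=[]
for c in('top','scene','wrist'):
    cp=camera_params(c); im=snapshot(c)[:,:,::-1].copy()
    for x,z in(([.5887,.0137,-.084],0),([.5892,.0140,-.084+np.pi],.034)):
        q=world(x,model(),z)
        for idx in((0,3,9,6),): cv2.polylines(im,[np.round(proj(cp,q[list(idx)])*16).astype(np.int32)],True,(0,255,0) if z else (255,0,255),1,cv2.LINE_AA,4)
    m=proj(cp,[[.589,.014,.04]])[0].astype(int); print(c,m)
    h=70; y0=np.clip(m[1]-h,0,280);x0=np.clip(m[0]-h,0,420)
    cells.append(cv2.resize(im[y0:y0+140,x0:x0+140],(390,390),interpolation=cv2.INTER_CUBIC))
    cv2.imwrite(f'pics/{c}12.png',im)
cv2.imwrite('pics/c12.png',np.hstack(cells[:2]))
E
```

```text
top [258 184]
scene [286 244]
wrist [ 43 189]
```

View pics/c12.png

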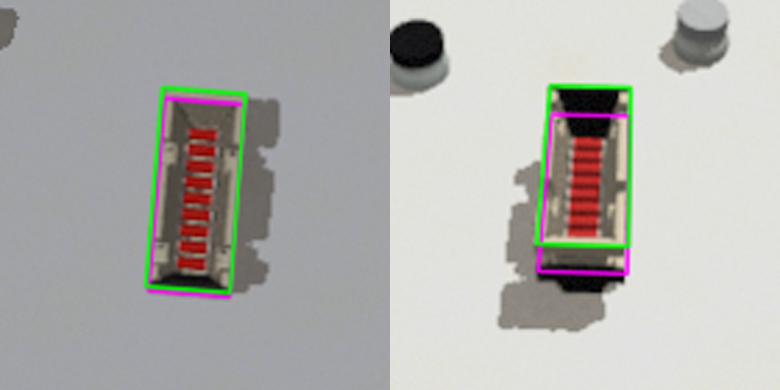

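View pics/wrist12.png

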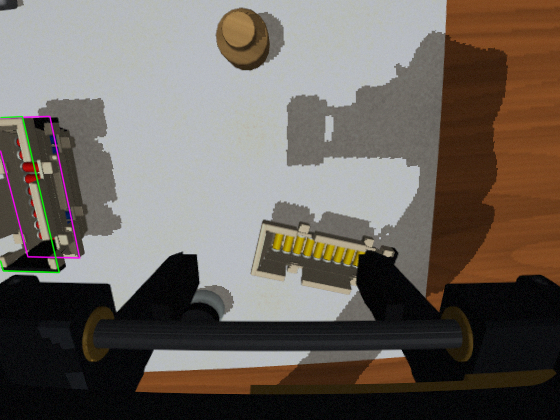

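```bash
python3 - <<'E'
import cv2
im=cv2.imread('pics/wrist12.png');cv2.imwrite('pics/w12z.png',cv2.resize(im[100:290,0:130],None,fx=3.1,fy=3.1,interpolation=cv2.INTER_CUBIC))
E
```

```text
(no output)
```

View pics/w12z.png

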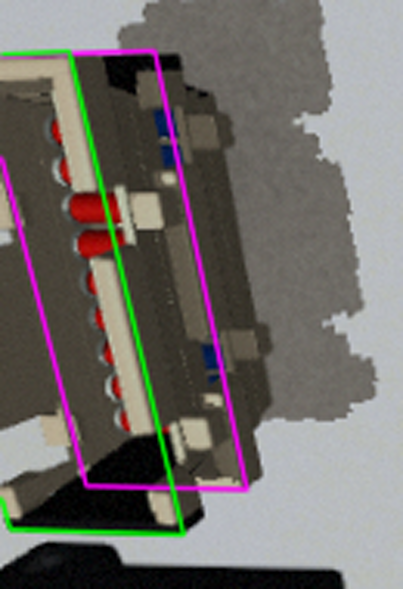

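The side view shows the two rims parallel with an even gap and the lugs clear of the notches. Handing in.

```bash
python3 -c "
from plant import *
print(get_state()['clock'],finish_job())"
```

```text
the job is handed in; nothing more can be done
12.2667 None
```

The red tray now sits on the blue one, stacked rather than nested, with the black ends opposed. I handed the job in at 12.3 s of the 42 s allowed.

- **Move:** I gripped the red tray across its middle and lowered it into the blue tray's mouth in small steps. It took its weight at the 34 mm stacked height, and a light seating press read about 7 N. I then opened the jaws gently and backed away.
- **Squareness and level:** After release, the wrist-camera fit put red within about 1 mm and 0.03 rad of blue's pose as measured just before placing. Outlines drawn for a level stack matched the top and scene pictures. In the last wrist view the two rims were parallel with an even gap.
- **Blue and yellow trays:** Blue's outline still matched its earlier pose in the last pictures. Yellow was never touched.

**Disagreements:**
- The fixed cameras read about 2 mm lower in y than the wrist camera. I went with the wrist camera because it agreed with where the jaws centred on the red tray.
- One early wrist fit was 11 mm off because the arm was still moving when I read its pose. I retook it.
- The outlines in the last wrist view are slightly shifted, probably for the same reason.

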